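# Square up a bar in the drill jig, find the loose bolt and hold its cap open

## Robot

A 6-joint arm with a two-finger parallel gripper is mounted at the origin on the work surface. World frame = base frame: x ahead of the robot, y to its left, z up, the work surface at z = 0. Lengths are in m, angles in degrees, forces in N, time in s.
With the tool pointing down it reaches from about 0.4 to 0.825 m from the base axis. Payload 7 kg.
Tool frame: the origin (TCP) lies midway between the tips of the shut fingers; the grasp point (between the pads) lies 19 mm behind it; z points along the fingers, y is the line along which they close (so a half turn about z gives the same grasp; the last joint's range is limited). The gripper opens to 88 mm and grips with 3 to 60 N. Pads are 19 mm wide; open, the fingers measure 130 mm over their backs; the gripper's body (78 mm by 193 mm) begins 47 mm behind the grasp point.
Start: joints at [82.34, 20.546, 0.682, 0, -70.136, -16.507], TCP at [0.276, 0.616, 0.227] pointing down, gripper open.
Joint ranges: [-176.03, 176.03], [-82.01, 121.73], [-58.28, 71.71], [-173.87, 95.51], [-174.79, -0.11], [-173.66, 173.66]. Speed limits (degrees/s): [136.94, 136.94, 172.46, 180, 180, 180].

## Interface

Orientations are given as [roll, pitch, yaw] about the fixed x, y, z axes, in that order (R = Rz(yaw) Ry(pitch) Rx(roll)).
In Python, from plant import ctrl gives the robot as it stands. The module is installed in compiled form; this text tells all that it offers.
- The arm moves only by the tool send_rows, never from a script. Its argument "plan" is a list that holds one entry, the list of rows, each a list of 6 numbers: the shift along the tool's x, y, z in cm, then the turn, a rotation vector about the tool's x, y, z in degrees. A call has 1 to 8 rows; each row is the pose to reach, as a shift and turn from the pose commanded when the call began, along the tool's axes at that moment; what a row does not reach only later rows make up. A row lasts 1/12 s, in which the tool goes at most 41.7 mm and 7.16 degrees, less where a joint would pass 70% of its speed; a pose out of reach is approached as far as the arm can. A call with a gripper value outside its range is refused whole. "fingers" is the opening, from 0 (shut) to 1 (fully open), set as the call begins (left out, the last holds). The fingers move at their own pace and stop on an object; the grip force is fixed at half the most. Time passes only in rows, so rows that repeat a pose let the fingers close. It gives the time, the measured TCP pose, the force, the opening and the grip force at its end, in the units of the state.
- ctrl.get_obs(): the state, without advancing time (a new reading comes with each control period).
- ctrl.snapshot(name): name is "side" or "top"; returns a dict with "img" (420x560x3 uint8, red, green, blue), "K" (3x3 intrinsics, pixels), "k1" (the pictures are not rectified: a ray, as slopes to the right and down, at radius r is drawn at 1 + k1 r^2 times it, then the intrinsics apply), "pose" (4x4, takes a point from camera to world coordinates). Camera axes: x right, y down, z forward; pixel columns grow to the right and rows downward; lengths in m; the calibration is good to about 2 mm. A picture is of the moment at which its call begins. There is no depth.
- ctrl.close_job(): hands the job in; it is judged then, once.
The state is a dict: "clock": time; "joint_pos": joint angles; "qvel": joint speeds; "tau": joint torques, N m; "tool_pos": TCP position; "orientation": TCP orientation; "force": force on the tool from outside, world axes, zero at the start; "moment": the same for the moment, N m; "opening": finger opening in m; "gripper_force": force on a finger pad.
Only numpy, scipy, OpenCV 4.12 (cv2) and the standard library are available. Lean on these libraries where they do the work, as an engineer would, in place of code of your own. Each camera call takes 0.05 s, during which the arm holds its last target. There are 200 camera calls.

## Task

On the blue drill jig, slide the steel bar along the plate (do not lift it) until it lies flush against both far stop pins and the end pin on the left. Then tap the brass studs of the three capped bolts to find the loose one, which sinks when tapped and stays down, and lift its red cap by the yellow tab to more than halfway open (past 45 degrees), so that a spanner can get in. Finish while still holding that cap open with the gripper: leave the other two caps shut, the bar against its stops, and everything else on the bench where it is.

Things in the scene. Friction and masses are not known exactly. Their poses are not given: they have to be found in the camera images.
- jig: Drill jig fixed to the bench: blue plate 250 (x) x 320 (y) x 12 mm; origin at the centre of its underside, x towards its far edge, y to its left, z up; yaw within 0.25 rad. In its frame (mm): pins 12 diameter, 18 tall above the plate, far stops at (6,-35) and (6,25), end stop at (-20,86); bolts at x = 70, y = 85, 0, -85 in grey housings 56 x 56, under red caps, tops 56 above the bench.
- bar_home (a point): Where the origin of the bar is when it is fully home, touching both far pins and the end pin: (-20, 20, 12) mm in the jig's frame, axes as the jig's; the bar's axes are then parallel to the jig's.
- bar: Bright steel bar, 40 (x) x 120 (y) x 16 mm tall, 0.4 to 0.65 kg, lying flat on the near half of the jig plate, askew by up to 0.2 rad, its centre 15 to 35 mm short of home towards the robot and 20 to 40 mm short of it to the right. Origin at the centre of its underside.
- bolt_left (a joint): How far the left (jig y = +85 mm) bolt has sunk, m: 0 at the start. A firm bolt gives less than 1.5 mm under a tap of up to 25 N; the one loose bolt slides down 7 mm under about 3 N to a hard stop and stays down. Which one is loose differs each time and cannot be seen.
- stud_left_top (a point): Centre of the top of the left bolt's brass stud, 16 mm diameter, standing 12 mm proud of the cap through a hole in it, 68 mm above the bench (61 once sunk): the place to tap.
- cap_left (a joint): Opening angle of the left bolt's red hinged cap, rad: 0 shut, up to 1.5; its hinge is on the far side, along the jig's y. A weak spring (0.02 N m/rad) and its weight (80 g) shut it whenever it is let go.
- tab_left (a point): Grip point in the left cap's upright yellow tab, 14 mm wide (jig y), 10 thick (x), 32 tall; 70 mm above the bench (10 below the tab's top), 46 on the robot's side of the stud, 18 in front of the cap plate's edge, joined by a neck 12 wide: fingers close on it across y from above. It swings up and away from the robot about the hinge axis, 74 mm beyond and 24 below it (46 above the bench).
- bolt_mid (a joint): How far the middle (jig y = 0) bolt has sunk, m: 0 at the start. A firm bolt gives less than 1.5 mm under a tap of up to 25 N; the one loose bolt slides down 7 mm under about 3 N to a hard stop and stays down. Which one is loose differs each time and cannot be seen.
- stud_mid_top (a point): Centre of the top of the mid bolt's brass stud, 16 mm diameter, standing 12 mm proud of the cap through a hole in it, 68 mm above the bench (61 once sunk): the place to tap.
- cap_mid (a joint): Opening angle of the mid bolt's red hinged cap, rad: 0 shut, up to 1.5; its hinge is on the far side, along the jig's y. A weak spring (0.02 N m/rad) and its weight (80 g) shut it whenever it is let go.
- tab_mid (a point): Grip point in the mid cap's upright yellow tab, 14 mm wide (jig y), 10 thick (x), 32 tall; 70 mm above the bench (10 below the tab's top), 46 on the robot's side of the stud, 18 in front of the cap plate's edge, joined by a neck 12 wide: fingers close on it across y from above. It swings up and away from the robot about the hinge axis, 74 mm beyond and 24 below it (46 above the bench).
- bolt_right (a joint): How far the right (jig y = -85 mm) bolt has sunk, m: 0 at the start. A firm bolt gives less than 1.5 mm under a tap of up to 25 N; the one loose bolt slides down 7 mm under about 3 N to a hard stop and stays down. Which one is loose differs each time and cannot be seen.
- stud_right_top (a point): Centre of the top of the right bolt's brass stud, 16 mm diameter, standing 12 mm proud of the cap through a hole in it, 68 mm above the bench (61 once sunk): the place to tap.
- cap_right (a joint): Opening angle of the right bolt's red hinged cap, rad: 0 shut, up to 1.5; its hinge is on the far side, along the jig's y. A weak spring (0.02 N m/rad) and its weight (80 g) shut it whenever it is let go.
- tab_right (a point): Grip point in the right cap's upright yellow tab, 14 mm wide (jig y), 10 thick (x), 32 tall; 70 mm above the bench (10 below the tab's top), 46 on the robot's side of the stud, 18 in front of the cap plate's edge, joined by a neck 12 wide: fingers close on it across y from above. It swings up and away from the robot about the hinge axis, 74 mm beyond and 24 below it (46 above the bench).
- can_a: Bystander: open tin can, 100 diameter, 115 tall, empty, standing left of the jig (mm); origin in the centre of its underside. Leave it be.
- can_b: Bystander: open tin can, 100 diameter, 115 tall, standing on the bench (mm); origin in the centre of its underside. Leave it be.
- can_c: Bystander: open tin can, 100 diameter, 115 tall, standing on the bench (mm); origin in the centre of its underside. Leave it be.
- oil_bottle: Bystander: green oil bottle with a white cap, 66 diameter, 170 tall, standing (mm); origin in the centre of its underside. Leave it be.
- bushing: Bystander: small brass drill bushing, 28 diameter, 20 tall, standing on the jig plate's near right corner (mm); origin in the centre of its underside. Leave it be.
- wrench: Bystander: steel spanner lying right of the jig (mm); origin in the tool's middle region on the bench. Leave it be.
- hammer: Bystander: hammer lying at the right (mm); origin in the tool's middle region on the bench. Leave it be.
- disc: Bystander: dark grinding disc, 115 diameter, 8 thick, lying at the left (mm); origin in the centre of its underside. Leave it be.
Things that resemble listed ones, but are neither listed nor needed, are in the scene too. What is shaped like the bar but brown or green is not meant.

How it is judged (in metres and radians):
On the way, in this order (a step that is already met when the one before it is completed fails the run):
1. the bar lies flush against both far pins and the end pin (x of bar in the frame of bar_home between -0.003 and 0.003 m and y of bar in the frame of bar_home between -0.003 and 0.003 m and angle between the x axis of bar and the x axis of jig, either way round below 0.035 rad and z of bar in the frame of bar_home below 0.004 m), for 0.2 s.
2. the loose bolt has been found: its stud is tapped down (value of joint any of bolt_left, bolt_mid, bolt_right above 0.0045 m), for 0.1 s.
3. the loose bolt's cap is lifted open (((value of joint bolt_left above 0.0045 m and value of joint cap_left above 0.75 rad and contact force between the fingers and cap_left above 0.3 N and value of joint each of cap_mid, cap_right below 0.1 rad) or (value of joint bolt_mid above 0.0045 m and value of joint cap_mid above 0.75 rad and contact force between the fingers and cap_mid above 0.3 N and value of joint each of cap_left, cap_right below 0.1 rad) or (value of joint bolt_right above 0.0045 m and value of joint cap_right above 0.75 rad and contact force between the fingers and cap_right above 0.3 N and value of joint each of cap_left, cap_mid below 0.1 rad))), for 0.2 s.
At the end, for the whole second after the job is handed in: The bar is within 3 mm of home in x and y and within 0.035 rad of square, flat on the plate; the loose bolt's stud is sunk more than 4.5 mm; that bolt's cap is open more than 0.75 rad (43 degrees) and the fingers bear on it (over 0.3 N); the other two caps are shut (under 0.1 rad) (all of step 1 and ((value of joint bolt_left above 0.0045 m and value of joint cap_left above 0.75 rad and contact force between the fingers and cap_left above 0.3 N and value of joint each of cap_mid, cap_right below 0.1 rad) or (value of joint bolt_mid above 0.0045 m and value of joint cap_mid above 0.75 rad and contact force between the fingers and cap_mid above 0.3 N and value of joint each of cap_left, cap_right below 0.1 rad) or (value of joint bolt_right above 0.0045 m and value of joint cap_right above 0.75 rad and contact force between the fingers and cap_right above 0.3 N and value of joint each of cap_left, cap_mid below 0.1 rad))); the arm keeps its last pose, push and grip.
It fails at once if the bar is lifted off the jig plate (z of bar in the frame of bar_home above 0.012 m).
It fails at once if a cap is lifted though its bolt has not been found loose (sunk by a tap) ((value of joint cap_left above 0.35 rad and value of joint bolt_left below 0.0045 m) or (value of joint cap_mid above 0.35 rad and value of joint bolt_mid below 0.0045 m) or (value of joint cap_right above 0.35 rad and value of joint bolt_right below 0.0045 m)).
It fails at once if a bystander (cans, oil bottle, bushing, spanner, hammer, disc) is shoved more than 30 mm (distance of any of can_a, can_b, can_c, oil_bottle, bushing, wrench, hammer, disc from where it was at the start of the episode above 0.03 m).
It fails at once if a standing can or the oil bottle is tipped (angle between any of can_a, can_b, can_c, oil_bottle's own z axis and vertical above 0.5 rad).
It also fails if it takes over 67 s, if anything falls off the work surface, if the arm or the gripper's body presses on something with over 40 N, if the wrist force passes 120 N, or if a joint passes its speed limit or range.

## Working session

There is one attempt and no reset: what is moved stays moved. The work goes in short steps, Python scripts to look and compute and a tool call to move; the robot and the scene stay as the last step left them, time stands still between calls to the robot, and variables do not carry over. Pictures are saved under pics/ and viewed, at most 10 in all, crops included, and the job is handed in when it is done.

Besides the shell and the picture viewer there is one more tool, called as name(argument=value, ...), one argument or row to a line, values as JSON. send_rows: Moves the arm, as the interface text tells. Its arguments: {"type":"object","properties":{"plan":{"type":"array","items":{"type":"array","items":{"type":"array","items":{"type":"number"}}}},"fingers":{"type":"number"}},"required":["plan"]}

```bash
mkdir -p pics; python3 - <<'E'
from plant import ctrl
import cv2,numpy as np
o=ctrl.get_obs()
print({k:np.round(v,4) for k,v in o.items()})
for n in("top","side"):
    s=ctrl.snapshot(n); cv2.imwrite(f"pics/{n}0.png",s["img"][:,:,::-1]); print(n,s["K"],s["k1"],np.round(s["pose"],4))
E
```

```text
{'clock': np.float64(0.0), 'joint_pos': array([ 8.23410e+01,  2.05910e+01,  6.34800e-01, -2.06000e-02,
       -7.01366e+01, -1.65079e+01]), 'qvel': array([ 0.0304,  0.004 , -0.0426,  0.0359,  0.0972,  0.1463]), 'tau': array([ 1.60000e-03, -5.82714e+01,  2.93059e+01,  6.99700e+00,
        7.00000e-03, -2.00000e-04]), 'tool_pos': array([0.2762, 0.6154, 0.2256]), 'orientation': array([ 1.799055e+02, -7.900000e-03, -2.417390e+01]), 'force': array([ 0.3802,  0.0401, -0.0979]), 'moment': array([ 0.0115,  0.0182, -0.0089]), 'gripper_force': np.float64(0.0), 'opening': np.float64(0.0879)}
top [[468.08298144   0.         287.40106098]
 [  0.         468.08298144 207.03637724]
 [  0.           0.           1.        ]] -0.04083651695598817 [[ 0.0169 -0.9968  0.0776  0.4069]
 [-0.9998 -0.0176 -0.0093  0.0324]
 [ 0.0106 -0.0775 -0.9969  1.5346]
 [ 0.      0.      0.      1.    ]]
side [[385.58086614   0.         281.9728019 ]
 [  0.         385.58086614 214.25888178]
 [  0.           0.           1.        ]] -0.0661514180125382 [[ 0.9107 -0.2882  0.2959  0.2363]
 [-0.4127 -0.6663  0.6211 -0.5771]
 [ 0.0182 -0.6878 -0.7257  0.77  ]
 [ 0.      0.      0.      1.    ]]
```

View pics/top0.png

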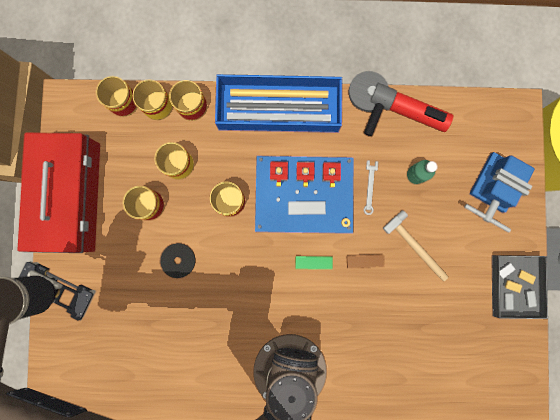

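View pics/side0.png

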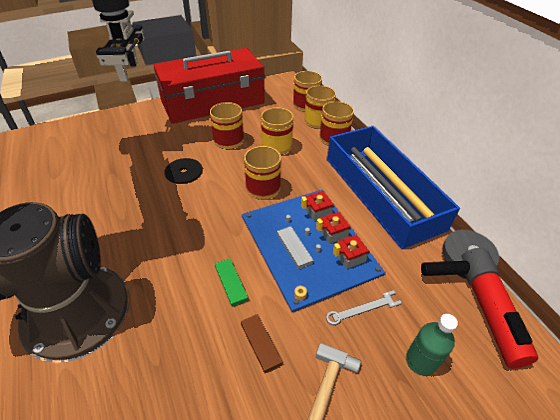

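Top view: jig plate around (305,194), with red caps at (279,170), (306,170) and (332,171). There are three bar-shaped candidates. The bright steel one is on the plate at (307,208). The green one at (314,262) and the brown one at (365,261) lie on the bench. Only the steel one on the plate fits. Next I measure it and confirm in a crop.

```bash
cat > h.py <<'E'
import cv2,numpy as np
def ray(s,px):
    K=s["K"];px=np.atleast_2d(np.float64(px))
    d=np.zeros(5);d[0]=s["k1"]
    n=cv2.undistortPoints(px.reshape(-1,1,2),K,d).reshape(-1,2)
    return s["pose"][:3,3],np.c_[n,np.ones(len(n))]@s["pose"][:3,:3].T
def toz(s,px,z):
    c,v=ray(s,px); return c+v*((z-c[2])/v[:,2])[:,None]
def proj(s,P):
    T=np.linalg.inv(s["pose"]);P=np.atleast_2d(P)
    d=np.zeros(5);d[0]=s["k1"]
    return cv2.projectPoints(np.float64(P),cv2.Rodrigues(T[:3,:3])[0],T[:3,3],s["K"],d)[0].reshape(-1,2)
def blobs(m,amin):
    n,l,st,c=cv2.connectedComponentsWithStats(m.astype(np.uint8))
    return [(st[i,4],c[i],l==i) for i in range(1,n) if st[i,4]>=amin]
def hsv(s): return cv2.cvtColor(s["img"],cv2.COLOR_RGB2HSV).astype(int).transpose(2,0,1)
E
cat > m.py <<'E'
from h import *
from plant import ctrl
for n,(x0,x1,y0,y1) in dict(top=(250,360,150,238),side=(240,390,188,312)).items():
    s=ctrl.snapshot(n);h,S,V=hsv(s);roi=np.zeros(h.shape,bool);roi[y0:y1,x0:x1]=1
    np.savez(f"{n}.npz",**s)
    blue=(h>98)&(h<125)&(S>110)&roi
    B=max(blobs(blue,200),key=lambda b:b[0])[2]
    hull=cv2.convexHull(np.argwhere(B)[:,::-1].astype(np.float32)+0)
    P=toz(s,hull.reshape(-1,2),.012)[:,:2]
    if n=="top": rect=cv2.minAreaRect((P*1000).astype(np.float32));print("plate",rect)
    fill=cv2.fillConvexPoly(np.zeros(h.shape,np.uint8),hull.astype(int),1)>0
    grey=fill&(S<60)&(V>120)
    for a,c,m in blobs(grey,3):
        z=.028 if a>80 else .030
        print(n,"grey",a,c.round(1),toz(s,c,z).round(4))
        if a>80:
            q=cv2.findContours(m.astype(np.uint8),0,1)[0][0].reshape(-1,2)
            print(" bar rect",cv2.minAreaRect((toz(s,q,.028)[:,:2]*1000).astype(np.float32)))
    yel=roi&(h>15)&(h<35)&(S>100)&(V>120)
    for a,c,m in blobs(yel,3): print(n,"yel",a,c.round(1),toz(s,c,.068).round(4),toz(s,c,.080).round(4))
    red=roi&((h<8)|(h>172))&(S>130)
    for a,c,m in blobs(red,15): print(n,"red",a,c.round(1),toz(s,c,.056).round(4))
    cv2.imwrite(f"pics/{n}1.png",cv2.resize(s["img"][y0:y1,x0:x1,::-1],None,fx=5,fy=5,interpolation=cv2.INTER_CUBIC)[:600,:800])
E
python3 m.py
```

```text
plate ((569.830078125, -35.27149963378906), (246.67979431152344, 315.8980712890625), 0.12091601639986038)
top grey 4 [277.5 156. ] [[0.6899 0.0534 0.03  ]]
top grey 9 [295. 156.] [[ 0.691  -0.0035  0.03  ]]
top grey 8 [260.5 159. ] [[0.6791 0.1085 0.03  ]]
top grey 9 [348.9 160.7] [[ 0.6791 -0.1793  0.03  ]]
top grey 3 [296. 166.] [[ 0.6582 -0.0072  0.03  ]]
top grey 21 [304.9 172. ] [[ 0.6392 -0.0364  0.03  ]]
top grey 7 [329.3 171.7] [[ 0.6415 -0.1157  0.03  ]]
top grey 10 [278.5 172.4] [[0.6362 0.0492 0.03  ]]
top grey 4 [333.2 173.8] [[ 0.6351 -0.1286  0.03  ]]
top grey 3 [272. 180.] [[0.611  0.0698 0.03  ]]
top grey 3 [328. 181.] [[ 0.611  -0.1118  0.03  ]]
top grey 4 [278.5 186. ] [[0.5918 0.0484 0.03  ]]
top grey 4 [331.5 187. ] [[ 0.5917 -0.1233  0.03  ]]
top grey 13 [296.6 191.4] [[ 0.5753 -0.0105  0.03  ]]
top grey 12 [315.2 191.6] [[ 0.5758 -0.0708  0.03  ]]
top grey 12 [277.9 199.2] [[0.549  0.0495 0.03  ]]
top grey 502 [306.  207.3] [[ 0.5244 -0.0415  0.028 ]]
 bar rect ((523.8118286132812, -43.3773307800293), (42.11165237426758, 119.73507690429688), 1.0246144533157349)

[... 2424 characters left out ...]
side yel 51 [303.8 202.1] [[0.5925 0.0409 0.068 ]] [[0.5864 0.0303 0.08  ]]
side yel 42 [334.7 220.4] [[ 0.6341 -0.0475  0.068 ]] [[ 0.6273 -0.0565  0.08  ]]
side yel 62 [319.1 224.2] [[ 0.5924 -0.0431  0.068 ]] [[ 0.5863 -0.0522  0.08  ]]
side yel 47 [352.4 244.6] [[ 0.634  -0.1315  0.068 ]] [[ 0.6272 -0.1391  0.08  ]]
side yel 72 [336.3 249.1] [[ 0.5923 -0.1279  0.068 ]] [[ 0.5862 -0.1356  0.08  ]]
side yel 134 [300.1 292.5] [[ 0.4639 -0.1987  0.068 ]] [[ 0.46   -0.2052  0.08  ]]
side red 190 [262.4 190.9] [[0.5147 0.1346 0.056 ]]
side red 321 [318.7 201.9] [[0.6349 0.0365 0.056 ]]
side red 367 [334.8 223.3] [[ 0.636  -0.0471  0.056 ]]
side red 423 [352.2 247.4] [[ 0.6359 -0.1311  0.056 ]]
```

View pics/top1.png

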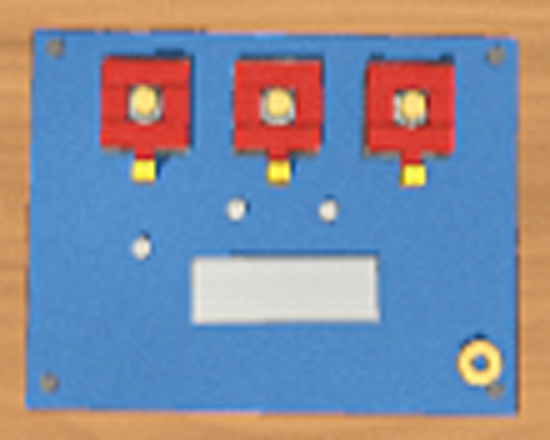

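The crop confirms the bright steel bar on the plate, at (307,208) in the full image. The jig origin is about (0.570, -0.0355) with yaw about 0, and the pins and studs agree with the given layout to about 1 mm. The bar is 26 mm short in x and 27 mm short in y.

send_rows(
  plan=[
    [[45.8,51.8,0,0,0,-24.2],[45.8,51.8,0,0,0,-24.2],[45.8,51.8,0,0,0,-24.2],[45.8,51.8,0,0,0,-24.2],[45.8,51.8,0,0,0,-24.2],[45.8,51.8,0,0,0,-24.2],[45.8,51.8,0,0,0,-24.2],[45.8,51.8,0,0,0,-24.2]],
  ],
  fingers=0.5,
)

```text
clock: 0.87
tool_pos: [0.3756, 0.2955, 0.2266]
orientation: [-180.0, -0.0, 0.1]
force: [0.6, 0.1, -0.3]
opening: 0.0449
gripper_force: 0.0
```

send_rows(
  plan=[
    [[10.6,34.1,0,0,0,0.1],[10.6,34.1,0,0,0,0.1],[10.6,34.1,0,0,0,0.1],[10.6,34.1,0,0,0,0.1],[10.6,34.1,5,0,0,0.1],[10.6,34.1,10,0,0,0.1],[10.6,34.1,12.6,0,0,0.1],[10.6,34.1,12.6,0,0,0.1]],
  ],
)

```text
clock: 1.53
tool_pos: [0.4674, 0.0027, 0.1416]
orientation: [-179.9, -0.1, -0.1]
force: [1.1, 0.6, 0.7]
opening: 0.0436
gripper_force: 0.0
```

send_rows(
  plan=[
    [[1.2,4.2,4.0,0,0,0],[1.2,4.2,8.0,0,0,0],[1.2,4.2,8.0,0,0,0],[1.2,4.2,8.0,0,0,0],[1.2,4.2,8.0,0,0,0]],
  ],
)

```text
clock: 1.95
tool_pos: [0.4786, -0.038, 0.0614]
orientation: [180.0, 0.1, -0.1]
force: [0.1, -0.4, 0.5]
opening: 0.0442
gripper_force: 0.0
```

```bash
python3 - <<'E'
from h import *
from plant import ctrl
o=ctrl.get_obs();print(o["tool_pos"].round(4),o["force"].round(1))
s=ctrl.snapshot("side");cv2.imwrite("pics/side2.png",cv2.resize(s["img"][170:320,220:420,::-1],None,fx=4,fy=4))
print(proj(s,[[.504,-.103,.028],[.504,.017,.028],o["tool_pos"]]))
E
```

```text
[ 0.4786 -0.038   0.0614] [ 0.1 -0.4  0.5]
[[296.62016681 263.79070487]
 [276.17930481 228.86015547]
 [275.85213602 238.6833495 ]]
```

View pics/side2.png

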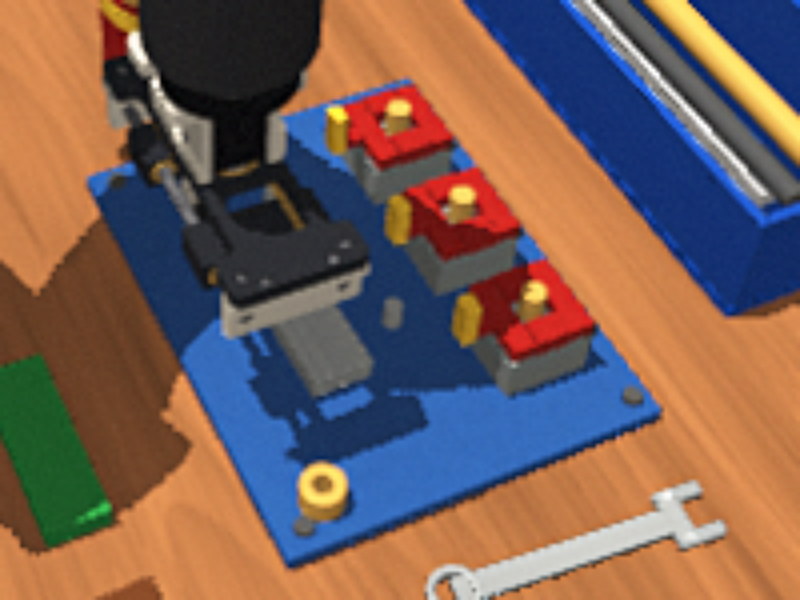

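```bash
python3 - <<'E'
from h import *
from plant import ctrl
s=ctrl.snapshot("side")
px=[[275.5,253],[312.5,240],[311.5,236],[275,246],[272,237],[266,216]]
for z in(.0614,.08,.127):print(z,toz(s,px,z).round(3)[:,:2].tolist())
cv2.imwrite("pics/side3.png",cv2.resize(s["img"][0:260,190:390,::-1],None,fx=3,fy=2.3)[:600])
t=ctrl.snapshot("top");cv2.imwrite("pics/side3.png",np.hstack([cv2.resize(s["img"][130:270,220:340,::-1],None,fx=3.3,fy=3.3),cv2.resize(t["img"][150:290,245:365,::-1],None,fx=3.3,fy=3.3)]))
E
```

```text
0.0614 [[0.461, -0.077], [0.557, -0.077], [0.561, -0.065], [0.468, -0.058], [0.472, -0.03], [0.486, 0.04]]
0.08 [[0.455, -0.09], [0.549, -0.09], [0.552, -0.078], [0.462, -0.071], [0.466, -0.044], [0.479, 0.024]]
0.127 [[0.44, -0.123], [0.528, -0.123], [0.531, -0.112], [0.446, -0.106], [0.45, -0.08], [0.463, -0.017]]
```

View pics/side3.png

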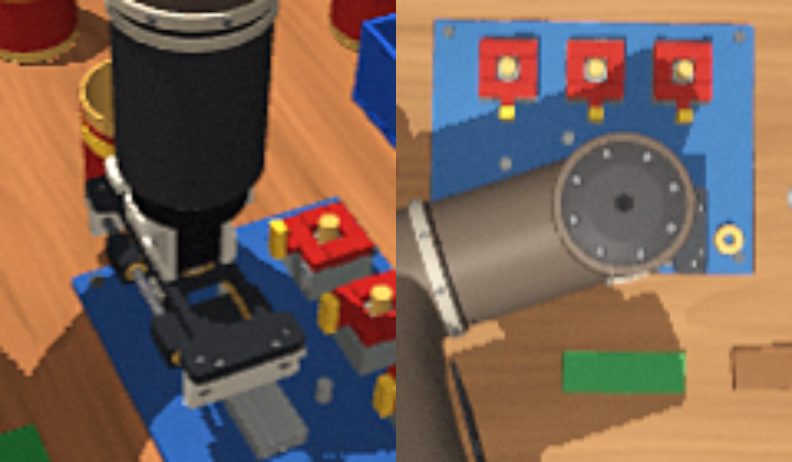

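The wide plate in view is the end of the gripper body, about 66 mm above the tips. The fingers are hidden behind it, with clear room in front of the bar's near face. I descend now.

send_rows(
  plan=[
    [[0,0.4,2.0,0,0,0],[0,0.4,4.0,0,0,0],[0,0.4,4.0,0,0,0],[0,0.4,4.0,0,0,0],[0,0.4,4.0,0,0,0]],
  ],
)

```text
clock: 2.52
tool_pos: [0.4798, -0.041, 0.0232]
orientation: [-180.0, -0.1, -0.0]
force: [0.2, 0.3, 0.4]
opening: 0.0437
gripper_force: 0.0
```

send_rows(
  plan=[
    [[0.6,0,0.3,0,0,0],[1.2,0,0.3,0,0,0],[1.6,0,0.3,0,0,0],[2.0,0,0.3,0,0,0],[2.4,0,0.3,0,0,0],[2.8,0,0.3,0,0,0],[3.1,0,0.3,0,0,0],[3.1,0,0.3,0,0,0]],
  ],
)

```text
clock: 3.18
tool_pos: [0.5102, -0.0419, 0.0186]
orientation: [180.0, 0.0, -0.1]
force: [-1.7, -1.5, 0.9]
opening: 0.0439
gripper_force: 0.8
```

send_rows(
  plan=[
    [[0.2,0,0,0,0,0],[0.4,0,0,0,0,0],[0.55,0,0,0,0,0],[0.7,0,0,0,0,0],[0.85,0,0,0,0,0],[1.0,0,0,0,0,0],[1.0,0,0,0,0,0],[1.0,0,0,0,0,0]],
  ],
)

```text
clock: 3.85
tool_pos: [0.5189, -0.0418, 0.0185]
orientation: [180.0, 0.1, -0.1]
force: [-6.2, 1.3, 1.6]
opening: 0.0437
gripper_force: 2.9
```

send_rows(
  plan=[
    [[0.1,0,0,0,0,0],[0.2,0,0,0,0,0],[0.2,0,0,0,0,0],[0.2,0,0,0,0,0]],
  ],
)

```text
clock: 4.18
tool_pos: [0.5189, -0.0419, 0.0183]
orientation: [180.0, 0.3, -0.1]
force: [-12.3, 4.1, 7.7]
opening: 0.0439
gripper_force: 5.9
```

send_rows(
  plan=[
    [[-1.2,0,0,0,0,0],[-1.2,0,-2.5,0,0,0],[-1.2,0,-5,0,0,0],[0,3,-5,0,0,0],[1.5,7,-5,0,0,0],[2.1,9.4,-5,0,0,0],[2.1,9.4,-5,0,0,0],[2.1,9.4,-5,0,0,0]],
  ],
  fingers=0.0,
)

```text
clock: 4.85
tool_pos: [0.544, -0.137, 0.0689]
orientation: [180.0, -0.1, -0.2]
force: [-0.4, 0.5, -0.1]
opening: 0.0013
gripper_force: 0.0
```

```bash
python3 - <<'E'
from h import *
from plant import ctrl
s=ctrl.snapshot("side");h,S,V=hsv(s);roi=np.zeros(h.shape,bool);roi[188:312,240:390]=1
for a,c,m in blobs(roi&(S<60)&(V>60),100):
    q=cv2.findContours(m.astype(np.uint8),0,1)[0][0].reshape(-1,2)
    print(a,c,cv2.minAreaRect((toz(s,q,.028)[:,:2]*1000).astype(np.float32)))
cv2.imwrite("pics/side4.png",cv2.resize(s["img"][170:320,220:420,::-1],None,fx=4,fy=4))
E
```

```text
374 [311.73529412 217.62566845] ((607.9413452148438, 26.571636199951172), (39.28361892700195, 152.9227752685547), 0.8368650674819946)
734 [302.75749319 241.37874659] ((554.5147705078125, -27.745567321777344), (205.75119018554688, 60.24554443359375), 89.77325439453125)
238 [343.51260504 268.55042017] ((612.3590698242188, -155.71713256835938), (31.406879425048828, 122.17748260498047), 87.10077667236328)
322 [371.76086957 304.13664596] ((600.7562866210938, -270.513916015625), (123.18759155273438, 30.482086181640625), 0.3337187170982361)
```

View pics/side4.png

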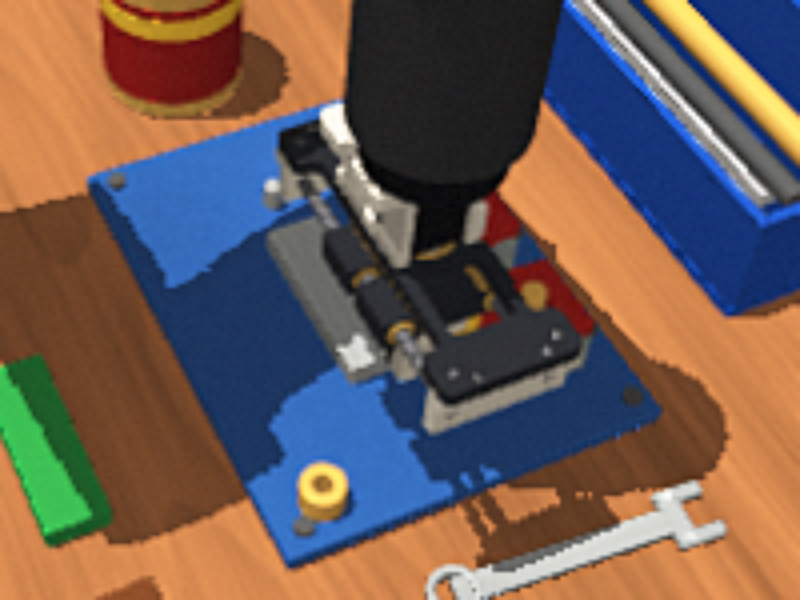

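send_rows(
  plan=[
    [[-0.3,0,2.0,0,0,0],[-0.3,0,3.5,0,0,0],[-0.3,0,4.4,0,0,0],[-0.3,0,4.6,0,0,0],[-0.3,0,4.6,0,0,0],[-0.3,0,4.6,0,0,0]],
  ],
)

```text
clock: 5.4
tool_pos: [0.5404, -0.1353, 0.0233]
orientation: [180.0, -0.0, -0.0]
force: [0.0, -0.4, 0.7]
opening: 0.0002
gripper_force: 0.0
```

send_rows(
  plan=[
    [[0,-0.5,0.2,0,0,0],[0,-1.0,0.2,0,0,0],[0,-1.4,0.2,0,0,0],[0,-1.8,0.2,0,0,0],[0,-2.2,0.2,0,0,0],[0,-2.6,0.2,0,0,0],[0,-3.0,0.2,0,0,0],[0,-3.0,0.2,0,0,0]],
  ],
)

```text
clock: 6.07
tool_pos: [0.54, -0.105, 0.0209]
orientation: [-180.0, -0.0, -0.0]
force: [0.8, -0.5, 0.8]
opening: 0.0005
gripper_force: 0.4
```

send_rows(
  plan=[
    [[0,-0.25,0,0,0,0],[0,-0.5,0,0,0,0],[0,-0.75,0,0,0,0],[0,-0.95,0,0,0,0],[0,-1.15,0,0,0,0],[0,-1.3,0,0,0,0],[0,-1.3,0,0,0,0],[0,-1.3,0,0,0,0]],
  ],
)

```text
clock: 6.73
tool_pos: [0.5394, -0.094, 0.0208]
orientation: [179.9, 0.0, -0.1]
force: [0.6, -12.2, 4.4]
opening: 0.0001
gripper_force: 6.3
```

send_rows(
  plan=[
    [[0,1.0,0,0,0,0],[0,1.2,-2.5,0,0,0],[-1.5,1.0,-5,0,0,0],[-4.5,-2,-5,0,0,0],[-6,-5,-5,0,0,0],[-6,-7.4,-5,0,0,0],[-6,-7.4,-3,0,0,0],[-6,-7.4,-3,0,0,0]],
  ],
  fingers=0.5,
)

```text
clock: 7.4
tool_pos: [0.4785, -0.0175, 0.049]
orientation: [-180.0, 0.1, 0.0]
force: [-0.3, -1.1, -0.5]
opening: 0.0429
gripper_force: 0.0
```

```bash
python3 - <<'E'
from h import *
from plant import ctrl
print(ctrl.get_obs()["tool_pos"])
s=ctrl.snapshot("side")
cv2.imwrite("pics/side5.png",cv2.resize(s["img"][190:290,250:370,::-1],None,fx=6,fy=6,interpolation=cv2.INTER_CUBIC))
J=np.array([.570,-.0355,0])
c=lambda x,y,z:J+np.array([x,y,z])/1000
P=[c(-40,-40,28),c(0,-40,28),c(0,80,28),c(-40,80,28),c(-40,-40,12)]
print(((proj(s,P)-[250,190]+.5)*6-.5).round(0).tolist())
E
```

```text
[ 0.47847387 -0.01752253  0.04895534]
[[310.0, 374.0], [398.0, 343.0], [271.0, 148.0], [189.0, 174.0], [308.0, 398.0]]
```

View pics/side5.png

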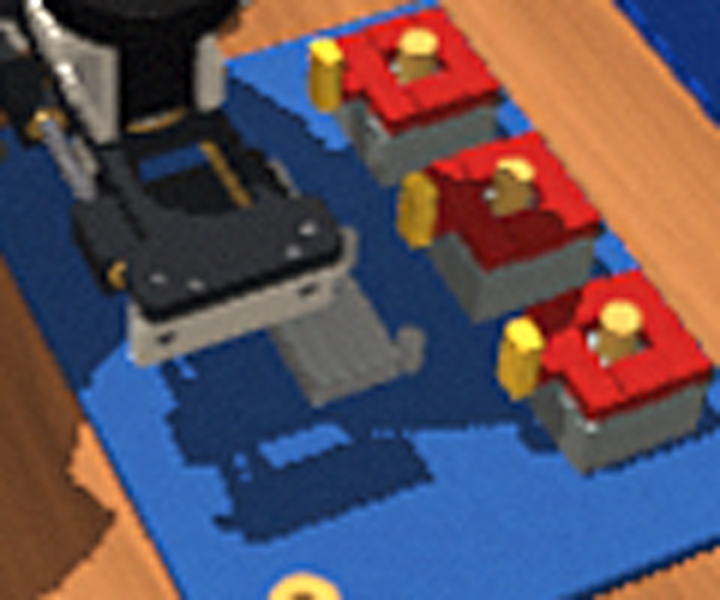

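send_rows(
  plan=[
    [[0,0,2.5,0,0,0],[0,0,2.9,0,0,0],[0.8,0,2.9,0,0,0],[1.8,0,2.9,0,0,0],[2.8,0,2.9,0,0,0],[3.5,0,2.9,0,0,0],[3.8,0,2.9,0,0,0],[4.1,0,2.9,0,0,0]],
  ],
)

```text
clock: 8.12
tool_pos: [0.5191, -0.0193, 0.0215]
orientation: [180.0, 0.2, -0.2]
force: [-13.4, 3.1, 8.1]
opening: 0.0443
gripper_force: 6.4
```

send_rows(
  plan=[
    [[0.1,0,0,0,0,0],[0.2,0,0,0,0,0],[0.2,0,0,0,0,0],[0.2,0,0,0,0,0]],
  ],
)

```text
clock: 8.45
tool_pos: [0.5191, -0.0195, 0.0212]
orientation: [179.9, 0.4, -0.1]
force: [-11.1, 2.7, 6.7]
opening: 0.0435
gripper_force: 5.5
```

send_rows(
  plan=[
    [[-1.5,0,0,0,0,0],[-3,0,-3,0,0,0],[-5,3,-7,0,0,0],[-7,7,-10,0,0,0],[-7,11,-12,0,0,0],[-7,15,-12,0,0,0],[-7,19,-12,0,0,0],[-7,22,-12,0,0,0]],
  ],
  fingers=0.0,
)

```text
clock: 9.12
tool_pos: [0.4532, -0.2327, 0.1437]
orientation: [180.0, -0.2, -0.0]
force: [1.3, 0.9, -0.3]
opening: 0.0013
gripper_force: 0.0
```

```bash
python3 - <<'E'
from h import *
from plant import ctrl
print(ctrl.get_obs()["tool_pos"])
J=np.array([570,-35.5])
for n,(x0,x1,y0,y1) in dict(top=(250,350,180,235),side=(240,345,188,290)).items():
    s=ctrl.snapshot(n);h,S,V=hsv(s);m=np.zeros(h.shape,bool);m[y0:y1,x0:x1]=1
    m&=~((h>98)&(h<125)&(S>90))&(S<70)&(V>60)
    for a,c,b in blobs(m,6):
        q=cv2.findContours(b.astype(np.uint8),0,1)[0][0].reshape(-1,2)
        r=cv2.minAreaRect((toz(s,q,.028)[:,:2]*1000).astype(np.float32))
        print(n,a,c.round(1),"jig mm",(toz(s,c,.029)[0,:2]*1000-J).round(1),(np.array(r[0])-J).round(1),np.round(r[1],1),round(r[2],1))
    cv2.imwrite(f"pics/{n}6.png",s["img"][:,:,::-1])
t=cv2.imread("pics/top6.png")[170:240,250:355];u=cv2.imread("pics/side6.png")[190:270,250:350]
cv2.imwrite("pics/c6.png",np.hstack([cv2.resize(t,(400,267)),cv2.resize(u,(334,267))]))
E
```

```text
[ 0.45317161 -0.23265768  0.14372592]
top 6 [283.5 180. ] jig mm [41.8 68.1] [41.9 68.1] [ 0.  16.2] 1.0
top 6 [299.5 180. ] jig mm [42.7 16.2] [42.9 16.2] [ 0.  16.2] 1.1
top 9 [325.2 180.8] jig mm [ 41.7 -67.3] [ 41.5 -68.1] [23.   3.2] 81.5
top 7 [336.1 181.1] jig mm [  41.2 -102.8] [  41.8 -103.8] [ 3.2 16.6] 12.4
top 31 [298.5 192.4] jig mm [ 2.2 18.7] [ 2.1 15.6] [16.3 61.5] 1.0
top 19 [314.8 192.5] jig mm [  3.  -33.9] [  4.6 -31.4] [13.  19.5] 1.0
top 1220 [317.  213.8] jig mm [-65.9 -41.9] [-63.5 -27.7] [135.8 236.3] 1.0
top 6 [293.  195.8] jig mm [-9.2 36.4] [-9.  36.1] [8.7 4.4] 64.3
top 9 [325.  195.1] jig mm [ -5.  -67.1] [ -4.8 -67.3] [26.1  2.8] 83.9
top 9 [297.7 198.6] jig mm [-17.8  21.2] [-19.2  21.7] [13.4  9. ] 57.2
top 18 [307.8 200.8] jig mm [-24.6 -11.6] [-22.6 -14.8] [13.7 29.9] 46.0
top 8 [335.  196.1] jig mm [ -7.7 -99.5] [ -8.8 -99.7] [ 3.3 19.5] 1.0
top 6 [336.2 200.5] jig mm [ -21.9 -103.4] [ -23.2 -103.4] [ 7.2 11.8] 34.6
top 9 [299.1 201.9] jig mm [-28.5  16.4] [-28.8  16.7] [ 6.5 19.4] 1.0
top 9 [320.9 202.2] jig mm [-28.4 -54. ] [-27.5 -56.1] [13.   9
[... 1232 characters left out ...]
 76.6 -36.6] [36.7 10.6] 28.6
side 74 [281.6 245.6] jig mm [-76.3  -3.6] [-75.6  -1.8] [60.5 15. ] 78.9
side 67 [326.9 253.7] jig mm [ 14.1 -70.5] [ 15.1 -69.3] [35.2 14.7] 60.8
side 52 [341.7 258.4] jig mm [ 39.9 -97.6] [  42.2 -100.3] [16.5 31.2] 1.2
side 15 [287.3 262.2] jig mm [-84.7 -55. ] [-84.  -53.9] [25.8  5. ] 83.1
side 6 [291.2 259.2] jig mm [-72.4 -50.7] [-71.9 -50.5] [3.8 9.8] 14.1
side 8 [294.1 263.1] jig mm [-70.9 -64. ] [-70.4 -63.5] [12.   3.5] 53.1
side 12 [295.2 270.2] jig mm [-77.3 -83.3] [-76.1 -83.3] [ 7.2 12.5] 52.6
side 72 [313.6 280.6] jig mm [ -51.3 -126.3] [ -54.3 -121.5] [25.3 58.3] 27.7
side 23 [306.5 288.1] jig mm [ -75.3 -137.7] [ -73.4 -136.2] [ 7.9 18.2] 66.2
```

View pics/c6.png

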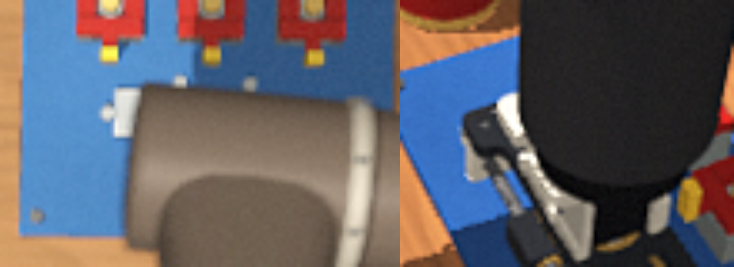

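The bar is home: in the top view its left end abuts the end pin at about (278,199), and its far face meets the far pins at (297,191) and (315,192). Next I tap the right stud.

send_rows(
  plan=[
    [[4,-3,0,0,0,0],[8,-5,0,0,0,0],[12,-7,0,0,0,0],[15.5,-9.5,0,0,0,0],[18.7,-11.2,1,0,0,0],[18.7,-11.2,3,0,0,0],[18.7,-11.2,5.4,0,0,0],[18.7,-11.2,5.4,0,0,0]],
  ],
)

```text
clock: 9.88
tool_pos: [0.6373, -0.1177, 0.0822]
orientation: [-180.0, 0.4, -0.1]
force: [-2.0, 0.1, -0.8]
opening: 0.0004
gripper_force: 0.0
```

send_rows(
  plan=[
    [[0.2,0.2,0.6,0,0,0],[0.2,0.2,1.0,0,0,0],[0.2,0.2,1.3,0,0,0],[0.2,0.2,1.5,0,0,0],[0.2,0.2,1.7,0,0,0],[0.2,0.2,1.7,0,0,0],[0.2,0.2,1.7,0,0,0]],
  ],
)

```text
clock: 10.47
tool_pos: [0.6419, -0.1212, 0.071]
orientation: [-180.0, -0.0, -0.1]
force: [0.1, 0.2, -0.8]
opening: 0.0003
gripper_force: 0.0
```

send_rows(
  plan=[
    [[-0.1,-0.05,0.2,0,0,0],[-0.1,-0.05,0.4,0,0,0],[-0.1,-0.05,0.6,0,0,0],[-0.1,-0.05,0.7,0,0,0],[-0.1,-0.05,0.7,0,0,0]],
  ],
)

```text
clock: 10.88
tool_pos: [0.6414, -0.1206, 0.0678]
orientation: [179.9, -0.1, 0.0]
force: [-10.2, 4.0, 27.6]
opening: 0.0003
gripper_force: 14.2
```

The right stud held firm at 0.068 under about 27 N. Middle stud next.

send_rows(
  plan=[
    [[0,0,-2,0,0,0],[0,-2,-2.5,0,0,0],[0,-5,-2.5,0,0,0],[0,-8.5,-2.5,0,0,0],[0,-8.5,-2.0,0,0,0],[0,-8.5,-1.0,0,0,0],[0,-8.5,-0.6,0,0,0],[0,-8.5,-0.6,0,0,0]],
  ],
)

```text
clock: 11.55
tool_pos: [0.6405, -0.036, 0.0685]
orientation: [180.0, 0.1, -0.1]
force: [-0.0, -1.1, 0.5]
opening: 0.0004
gripper_force: 0.0
```

send_rows(
  plan=[
    [[0,0,0.1,0,0,0],[0,0,0.3,0,0,0],[0,0,0.5,0,0,0],[0,0,0.5,0,0,0],[0,0,0.5,0,0,0]],
  ],
)

```text
clock: 11.97
tool_pos: [0.641, -0.0364, 0.0678]
orientation: [180.0, -0.1, -0.1]
force: [-10.5, 3.0, 26.7]
opening: 0.0006
gripper_force: 13.5
```

Middle is firm too, so the left one should be loose. I tap it to confirm.

send_rows(
  plan=[
    [[0,0,-2,0,0,0],[0,-2,-2.5,0,0,0],[0,-5,-2.5,0,0,0],[0,-8.5,-2.5,0,0,0],[0,-8.5,-2.0,0,0,0],[0,-8.5,-1.0,0,0,0],[0,-8.5,-0.6,0,0,0],[0,-8.5,-0.6,0,0,0]],
  ],
)

```text
clock: 12.63
tool_pos: [0.6398, 0.048, 0.0684]
orientation: [179.9, 0.2, -0.2]
force: [-0.5, -0.2, -0.2]
opening: 0.0009
gripper_force: 0.0
```

send_rows(
  plan=[
    [[0,0,0.2,0,0,0],[0,0,0.4,0,0,0],[0,0,0.6,0,0,0],[0,0,0.8,0,0,0],[0,0,0.8,0,0,0],[0,0,0.8,0,0,0]],
  ],
)

```text
clock: 13.13
tool_pos: [0.641, 0.0494, 0.0624]
orientation: [-180.0, -0.0, -0.1]
force: [-1.1, 0.2, -0.2]
opening: 0.0007
gripper_force: 0.0
```

send_rows(
  plan=[
    [[0,0,0.15,0,0,0],[0,0,0.3,0,0,0],[0,0,0.3,0,0,0],[0,0,0.3,0,0,0]],
  ],
)

```text
clock: 13.47
tool_pos: [0.6413, 0.0496, 0.0612]
orientation: [180.0, -0.1, -0.0]
force: [-4.7, -0.1, 12.0]
opening: 0.0003
gripper_force: 6.1
```

The left stud sank to 0.061, so it is the loose one. Next is its yellow tab at about (0.594, 0.0495).

send_rows(
  plan=[
    [[0,0,-2,0,0,0],[0,0,-4.5,0,0,0],[-2,0,-5,0,0,0],[-4.7,0,-5,0,0,0],[-4.7,0,-5,0,0,0],[-4.7,0,-4,0,0,0],[-4.7,0,-4,0,0,0]],
  ],
  fingers=0.45,
)

```text
clock: 14.05
tool_pos: [0.5934, 0.0497, 0.098]
orientation: [-180.0, 0.1, -0.1]
force: [-0.5, -0.5, -0.2]
opening: 0.0379
gripper_force: 0.0
```

```bash
python3 - <<'E'
from h import *
from plant import ctrl
o=ctrl.get_obs();print(o["tool_pos"].round(4),o["orientation"].round(1),o["opening"])
h=np.array([.668,.046])
f=lambda t:h+np.array([-.074*np.cos(t)+.024*np.sin(t),.074*np.sin(t)+.024*np.cos(t)])+.012*np.array([-np.sin(t*.5),-np.cos(t*.5)])
for d in (7,15,23,31,39,47,54,60):
    p=(f(np.radians(d))-f(0))*100; print(d,p[0].round(2),-p[1].round(2),-d*.5)
s=ctrl.snapshot("side")
cv2.imwrite("pics/side7.png",cv2.resize(s["img"][150:280,250:410,::-1],None,fx=4.5,fy=4.5,interpolation=cv2.INTER_CUBIC))
E
```

```text
[0.5934 0.0497 0.098 ] [-1.8e+02  1.0e-01 -1.0e-01] 0.037895420134869726
7 0.27 -0.89 -3.5
15 0.72 -1.84 -7.5
23 1.29 -2.72 -11.5
31 1.97 -3.51 -15.5
39 2.76 -4.19 -19.5
47 3.63 -4.75 -23.5
54 4.45 -5.13 -27.0
60 5.18 -5.37 -30.0
```

View pics/side7.png

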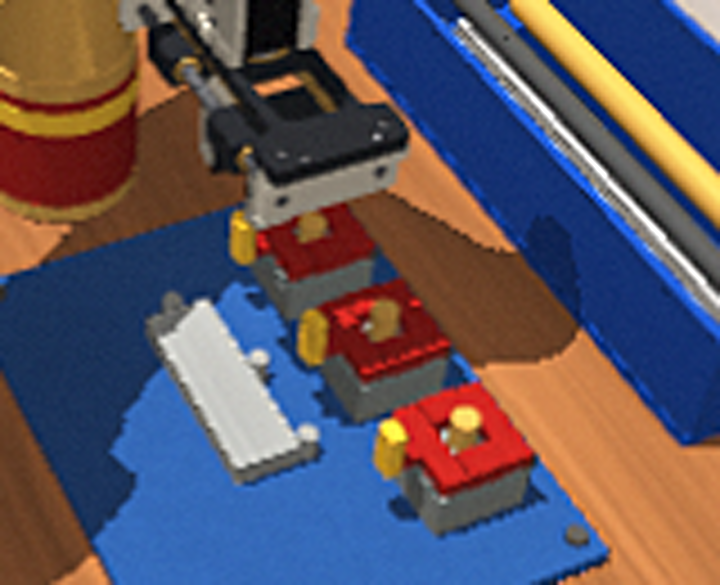

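The picture shows the bar touching all three pins (crop (170,300), (258,360), (305,435)). The left stud is sunk and the gripper is above the left tab. I descend and grip.

send_rows(
  plan=[
    [[0.05,0,1.0,0,0,0],[0.05,0,2.0,0,0,0],[0.05,0,3.0,0,0,0],[0.05,0,4.0,0,0,0],[0.05,0,4.0,0,0,0],[0.05,0,4.0,0,0,0]],
  ],
)

```text
clock: 14.6
tool_pos: [0.5939, 0.0492, 0.0582]
orientation: [179.9, 0.1, -0.1]
force: [-0.1, -0.9, -0.5]
opening: 0.0393
gripper_force: 0.0
```

send_rows(
  plan=[
    [[0,0,0,0,0,0],[0,0,0,0,0,0],[0,0,0,0,0,0],[0,0,0,0,0,0],[0,0,0,0,0,0],[0,0,0,0,0,0]],
  ],
  fingers=0.0,
)

```text
clock: 15.1
tool_pos: [0.5947, 0.0469, 0.06]
orientation: [179.8, 0.0, -0.1]
force: [3.5, -14.4, -0.7]
opening: 0.0132
gripper_force: 30.0
```

Gripped: the opening is 13 mm, matching the 14 mm tab. The sideways load shows the tab lies about 2 mm to the right, so I ease that off and swing up along the arc.

send_rows(
  plan=[
    [[0,0.25,0,0,0,0],[0.27,0.25,-0.89,0,-3.5,0],[0.72,0.25,-1.84,0,-7.5,0],[1.29,0.25,-2.72,0,-11.5,0],[1.97,0.25,-3.51,0,-15.5,0],[1.97,0.25,-3.51,0,-15.5,0]],
  ],
)

```text
clock: 15.6
tool_pos: [0.6142, 0.0464, 0.0951]
orientation: [179.9, 16.0, -0.1]
force: [-8.8, -0.3, 10.0]
opening: 0.0137
gripper_force: 30.0
```

send_rows(
  plan=[
    [[0.29,0,-0.43,0,-2,0],[0.58,0,-0.87,0,-4,0],[0.92,0,-1.25,0,-6,0],[1.27,0,-1.64,0,-8,0],[1.96,0,-2.22,0,-11.5,0],[2.6,0,-2.65,0,-14.5,0],[2.6,0,-2.65,0,-14.5,0],[2.6,0,-2.65,0,-14.5,0]],
  ],
)

```text
clock: 16.27
tool_pos: [0.6465, 0.0466, 0.1131]
orientation: [179.9, 30.1, -0.1]
force: [-2.7, -2.4, 1.8]
opening: 0.0133
gripper_force: 30.0
```

```bash
python3 - <<'E'
from h import *
from plant import ctrl
o=ctrl.get_obs();print(o["tool_pos"].round(4),o["orientation"].round(1),o["opening"],o["force"].round(1))
p=o["tool_pos"];f=np.radians(o["orientation"][1]);g=p[[0,2]]+.012*np.array([np.sin(f),np.cos(f)])-[.668,.046]
print("r",np.hypot(*g),"angle deg",np.degrees(np.arctan2(g[1],-g[0])-np.arctan2(24,74)))
s=ctrl.snapshot("side")
cv2.imwrite("pics/side8.png",cv2.resize(s["img"][150:280,250:410,::-1],None,fx=4.5,fy=4.5,interpolation=cv2.INTER_CUBIC))
E
```

```text
[0.6465 0.0466 0.1131] [ 1.799e+02  3.010e+01 -1.000e-01] 0.013283553003572951 [-2.7 -2.4  1.8]
r 0.07902973038331086 angle deg 60.71673483693914
```

View pics/side8.png

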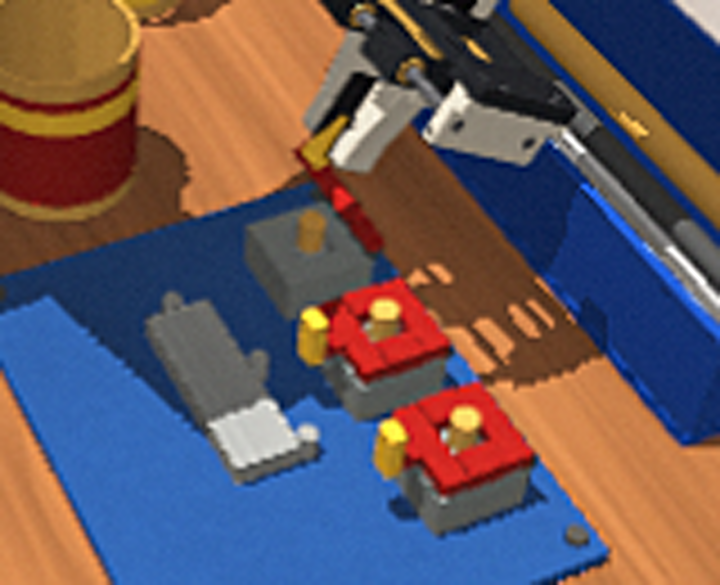

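The left cap is open about 60°, with its yellow tab still gripped at crop (325,145). The other two caps are shut and the bar is still on its pins, so I hand in.

```bash
python3 -c "
from plant import ctrl
print(ctrl.close_job())"
```

```text
the job is handed in; nothing more can be done
None
```

The job is handed in: the bar is against all three pins, the left bolt proved to be the loose one, and the gripper holds its cap open at about 60° with the other two caps shut; no verdict was returned.

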